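# Latch the lamp house and hold the cuvette in the light path

### The job

On the teacher's desk, first secure the lid of the lamp house by turning its turnbutton fully across the lid. Then pick the long glass cuvette out of the shallow black tray, fingers on its two frosted faces only and never on its clear end windows, and hold it upright in the light path midway between the lamp's lens and the light meter's window, centred on the beam with the beam running lengthwise through both clear windows. Finish while holding it there, still and clear of everything else; do not let go, leave the turnbutton across, and do not knock the other things on the desk or in the tray about.

Things in the scene. Friction and masses are not known exactly. Their poses are not given: they have to be found in the camera images.
- turnbutton_grip (a point): Steel turnbutton on the front part (nearest the robot) of the lamp house's flat top: a bar 58 mm long, 12 mm wide, with a raised thumb fin of the same width (36 mm long, top 13 mm above this point) on a vertical pivot. This point is on the pivot axis, 24 mm above the lamp house's top, in the fin, at a good height to pinch it; it can be pinched across its 12 mm width from above and turned about the pivot. Its own y axis runs along the bar, z up, and it turns with the bar.
- turnbutton (a joint): Angle of the turnbutton in rad: 0 = bar along the lid's front edge (lid free), 1.571 = stop, bar square across the lid's edge (lid secured). Grows anticlockwise seen from above. Stiff pivot (about 0.05 N m), stays where it is left.
- lamp_lid (a joint): Aluminium lid, lying flat in the lamp house's top behind the turnbutton, hinged on its far side: 0 = shut, grows as it lifts (rad). It starts shut and falls shut by its weight.
- cell_center (a point): Centre (half-way up) of the long glass cuvette: 44 mm long (own x axis), 24 mm wide (own y), 64 mm high (own z, up), 120 g, give or take a third. The two long side faces (44 x 64 mm, at +y and -y, 24 mm apart) are frosted white; the two narrow end faces (at +x and -x) are the clear windows. It stands upright on the tray floor, its long axis roughly along x of the tray.
- cell_window0: Clear end window of the cuvette at its -x end, 2 x 16 x 62 mm; origin at its centre, 21 mm from the cuvette's centre.
- cell_window1: Clear end window of the cuvette at its +x end, 2 x 16 x 62 mm; origin at its centre, 21 mm from the cuvette's centre.
- beam_mid (a point): Point on the beam midway between lamp and meter, 115 mm above the desk. Its y axis runs along the beam towards the lamp, z up, x away from the robot. The lens snout (at +y) ends 76 mm from this point, the meter's window (at -y) 82 mm; the lamp house (130 mm along y, 120 mm in x, top 150 mm above the desk) begins at y = +90 mm, the meter (40 mm along y, 90 mm in x, top 140 mm) at y = -90 mm. Open space between them down to the base, 22 mm above the desk.
- bench: The fixed light bench that carries lamp house and meter on a grey base plate 120 x 380 mm; origin on the desk right below beam_mid, same axes.
- tray: Fixed shallow black tray, 110 mm (own x) by 280 mm (own y), rim 10 mm high, floor 4 mm above the desk; origin at its underside's centre. Three glass pieces stand in it in a row along y, about 85 mm apart, in any order.
- short_cell_center (a point): Centre of a short square cuvette, 24 x 24 x 64 mm, standing in the tray; leave it.
- vial_center (a point): Centre of a round glass vial with white cap, 25 mm across, 64 mm high, standing in the tray; leave it.
- water_bottle_center (a point): Centre of a clear water bottle, 62 mm across, 200 mm high, standing; leave it.
- microphone: Hand microphone lying on the desk, about 200 mm long along its x axis, 44 mm high; origin under its middle; leave it.
- mouse: Black computer mouse, 100 x 60 x 30 mm; leave it.
- stapler: Stapler, 130 mm long along its x axis, 32 mm wide, 40 mm high; leave it.
- tissue_box: Cardboard box of lens tissues, 70 x 110 x 55 mm; leave it.
Not all that is in view belongs to the job. What is shaped like the part that bears cell_center but green or red is not meant.

How it is judged:
On the way, in this order (a step that is already met when the one before it is completed fails the run):
1. The turnbutton is turned across the shut lid (value of joint turnbutton above 1.3 rad and value of joint lamp_lid below 0.05 rad), for 0.2 s.
2. The cuvette is lifted clear of the tray in the fingers (height (world z) of cell_center above 0.075 m and contact force between the fingers and cell above 0.5 N and contact force between cell and tray below 0.05 N), for 0.2 s.
At the end, for the whole second after the job is handed in: Turnbutton at 1.3 rad or more, lid shut. Fingers hold the cuvette still, touching nothing else, upright and long axis along the beam (each within 8 degrees), its centre within 7 mm of the beam sideways, 12 mm in height, and within 25 mm of the midpoint along the beam (all of step 1 and x of cell_center in the frame of beam_mid between -0.007 and 0.007 m and y of cell_center in the frame of beam_mid between -0.025 and 0.025 m and z of cell_center in the frame of beam_mid between -0.012 and 0.012 m and angle between the x axis of cell_center and the y axis of beam_mid, either way round below 0.14 rad and angle between cell_center's own z axis and vertical below 0.14 rad and contact force between the fingers and cell above 0.5 N and contact force between cell and bench below 0.05 N and contact force between cell and tray below 0.05 N and linear speed of cell below 0.02 m/s); the arm keeps its last pose, push and grip.
It fails at once if A clear window is touched by the fingers (contact force between the fingers and cell_window0 above 0.5 N or contact force between the fingers and cell_window1 above 0.5 N).
It fails at once if The cuvette is tipped over (angle between cell_center's own z axis and vertical above 0.7 rad).
It fails at once if The cuvette is struck against the lamp or the meter (contact force between cell and bench above 5 N).
It fails at once if Another thing is knocked more than 30 mm out of its place (distance of any of short_cell_center, vial_center, water_bottle_center, microphone, mouse, stapler, tissue_box from where it was at the start of the episode above 0.03 m).
It also fails if it takes over 54 s, if anything falls off the work surface, if the arm or the gripper's body presses on something with over 40 N, if the wrist force passes 120 N, or if a joint passes its speed limit or range.

### The arm

A 7-joint arm with a two-finger parallel gripper is mounted at the origin on the work surface. World frame = base frame: x ahead of the robot, y to its left, z up, the work surface at z = 0. Lengths are in m, angles in rad, forces in N, time in s.
With the tool pointing down it reaches from about 0.35 to 0.9 m from the base axis. Payload 8.1 kg.
Tool frame: the origin (TCP) lies midway between the tips of the shut fingers; the grasp point (between the pads) lies 19 mm behind it; z points along the fingers, y is the line along which they close (so a half turn about z gives the same grasp; the last joint's range is limited). The gripper opens to 92 mm and grips with 3 to 60 N. Pads are 19 mm wide; open, the fingers measure 130 mm over their backs; the gripper's body (75 mm by 190 mm) begins 47 mm behind the grasp point.
Start: joints at [-1.283, 0.434, 0.025, 1.573, -0.012, 1.134, -0.075], TCP at [0.238, 0.578, 0.227] pointing down, gripper open.
Joint ranges: [-2.62, 2.62], [-0.44, 2.09], [-1.27, 1.32], [0.08, 2.57], [-1.32, 4.46], [0.12, 2], [-2.74, 2.74]. Speed limits (rad/s): [2.22, 2.22, 3.01, 3.01, 3.14, 3.14, 3.14].

### API

Orientations are given as a rotation vector (axis times angle).
In Python, from cell import arm gives the robot as it stands.
- The arm moves only by the tool move_arm, never from a script. Its argument "motion" is a list of rows, each an object of numbers: "tx", "ty", "tz": the shift along the tool's x, y, z normalised to -1 to 1, where 1 is 1000 mm; "twist": the turn about the tool's z normalised to -1 to 1, where 1 is pi/2 rad. In form: [{"tx": .., "ty": .., "tz": .., "twist": ..}, ...]. A call has 1 to 12 rows; each row shifts and turns the commanded pose from where the row before left it, along the tool's axes as they then stand; what a row does not reach is not made up. A row lasts 1/10 s, in which the tool goes at most 50 mm and 8.59 degrees, less where a joint would pass 70% of its speed; a pose out of reach is approached as far as the arm can. A call with a number of a shift or a turn outside -1 to 1 is refused whole. A call with a gripper value outside its range is refused whole. "gripper" is the gripper's target within -1 to 1 (shut at 1, half-way at 0, fully open at -1), set as the call begins (left out, the last holds). The fingers move at their own pace and stop on an object; "squeeze" is the grip in N (left out, the last holds). Time passes only in rows, so rows that do not move let the fingers close. It gives the time, the measured TCP pose, the force, the opening and the grip force at its end, in the units of the state.
- arm.observe(): the state, without advancing time (a new reading comes with each control period).
- arm.get_image(name): name is "side" or "top"; returns the picture (400x640x3 uint8, red, green, blue); there is no depth.
- arm.calibration(name): a dict with "K" (3x3 intrinsics, pixels), "T" (4x4, takes a point from camera to world coordinates). Camera axes: x right, y down, z forward; pixel columns grow to the right and rows downward; lengths in m; the calibration is good to about 2 mm. A picture is of the moment at which its call begins. calibration takes no time and is no camera call.
- arm.sign_off(): hands the job in; it is judged then, once.
Trained networks look in the newest picture that a camera, given by its name, has taken for a name from the list of things; names that differ only in an ending like _2 or _b are one class to them, and where a whole thing is asked for, a point or a joint stands for the part that bears it (a point fixed in the world has none). Each returns a list of dicts, best first, with "conf" (0 to 1); they miss things now and then, are a little off and sometimes report something else, mostly with a low value. They report only what shows in the picture. A call takes as long as a camera call. They do not tell look-alikes from the thing itself.
- arm.look_for(camera, query): "point" ([column, row] as shares, 0 to 1, of the picture: columns of its width, rows of its height, amid what is visible of it).
- arm.regions_of(camera, query): "region" (400x640 bool, what is visible of it) and "point" ([column, row] as shares, 0 to 1, of the picture: columns of its width, rows of its height, amid what is visible of it).
- arm.place_of(camera, query): "point" ([column, row] as shares, 0 to 1, of the picture: columns of its width, rows of its height: a listed point, or the origin of a listed thing).
The state is a dict: "clock": time; "joints": joint angles; "dq": joint speeds; "joint_efforts": joint torques, N m; "position": TCP position; "ee_rot": TCP orientation; "force": force on the tool from outside, world axes, zero at the start; "ft_torque": the same for the moment, N m; "width": opening from 0.0 (shut) to 1.0 (fully open); "gripper_force": force on a finger pad.
Only numpy, scipy, OpenCV 4.12 (cv2) and the standard library are available. Lean on these libraries where they do the work, as an engineer would, in place of code of your own. Each camera call takes 0.05 s, during which the arm holds its last target. There are 200 camera calls.

## Working session

There is one attempt and no reset: what is moved stays moved. The work goes in short steps, Python scripts to look and compute and a tool call to move; the robot and the scene stay as the last step left them, time stands still between calls to the robot, and variables do not carry over. Pictures are saved under pics/ and viewed, at most 10 in all, crops included, and the job is handed in when it is done.

Besides the shell and the picture viewer there is one more tool, called after "Request:" by a JSON object that holds its "op" and its "data", one argument or row to a line. move_arm: Moves the arm, as the interface text tells. Scaled input: -1 to 1 covers 1000 mm each way for a shift and pi/2 rad each way for a turn. Its arguments: {"type":"object","properties":{"motion":{"type":"array","items":{"type":"object","properties":{"tx":{"type":"number"},"ty":{"type":"number"},"tz":{"type":"number"},"twist":{"type":"number"}}}},"gripper":{"type":"number"},"squeeze":{"type":"number"}},"required":["motion"]}

```bash
mkdir -p pics; cat > h.py <<'E'
import numpy as np, cv2
from cell import arm
from scipy.spatial.transform import Rotation as R
def ray(cam,p):
    c=arm.calibration(cam);K=np.array(c["K"]);T=np.array(c["T"])
    d=T[:3,:3]@np.linalg.inv(K)@np.array([p[0]*640,p[1]*400,1]);return T[:3,3],d
def at_z(cam,p,z):
    o,d=ray(cam,p);return o+d*(z-o[2])/d[2]
def proj(cam,X):
    c=arm.calibration(cam);K=np.array(c["K"]);T=np.linalg.inv(np.array(c["T"]))
    q=K@(T[:3,:3]@np.array(X)+T[:3,3]);return q[:2]/q[2]
def tri(p1,p2):
    o1,d1=ray("top",p1);o2,d2=ray("side",p2)
    A=np.stack([d1,-d2],1);s=np.linalg.lstsq(A,o2-o1,rcond=None)[0]
    a=o1+d1*s[0];b=o2+d2*s[1];return (a+b)/2,np.linalg.norm(a-b)
def save(cam,n):
    im=arm.get_image(cam);cv2.imwrite("pics/"+n,im[:,:,::-1]);return im
E
python3 - <<'E'
from h import *
np.set_printoptions(precision=4,suppress=True)
ims=[]
for c in("top","side"):
    save(c,c+"0.png");k=arm.calibration(c);print(c,np.array(k["K"])[0,0],np.array(k["T"]).round(3).tolist())
    for q in ["turnbutton_grip","cell_center","beam_mid","bench","tray","short_cell_center","vial_center","water_bottle_center","cell_window0","cell_window1"]:
        print(q,[(np.round(np.array(r["point"])*[640,400],1).tolist(),round(r["conf"],2)) for r in arm.place_of(c,q)][:4])
print(arm.observe())
E
```

```text
top 431.6927951445036 [[-0.003, -0.982, 0.187, 0.281], [-1.0, -0.001, -0.022, 0.066], [0.022, -0.187, -0.982, 1.347], [0.0, 0.0, 0.0, 1.0]]
turnbutton_grip [([175.2, 195.1], 0.44), ([230.9, 205.8], 0.41)]
cell_center [([416.9, 239.1], 0.76), ([388.9, 243.7], 0.69), ([407.8, 159.0], 0.59), ([416.5, 196.6], 0.52)]
beam_mid [([285.4, 188.5], 0.9)]
bench [([288.4, 197.9], 0.74)]
tray [([413.3, 198.9], 0.56), ([370.3, 148.9], 0.48)]
short_cell_center [([385.2, 191.1], 0.55)]
vial_center [([387.0, 194.4], 0.62), ([444.6, 197.4], 0.41)]
water_bottle_center [([444.9, 135.0], 0.56), ([229.4, 204.1], 0.44)]
cell_window0 [([406.9, 241.2], 0.53), ([385.9, 195.9], 0.53), ([417.6, 203.7], 0.41), ([405.1, 161.9], 0.35)]
cell_window1 [([406.9, 241.2], 0.53), ([385.9, 195.9], 0.53), ([417.6, 203.7], 0.41), ([405.1, 161.9], 0.35)]
side 428.6890055376947 [[0.711, -0.397, 0.581, -0.25], [-0.703, -0.4, 0.588, -0.72], [-0.001, -0.826, -0.563, 0.843], [0.0, 0.0, 0.0, 1.0]]
turnbutton_grip [([263.8, 159.7], 0.62)]
cell_center [([346.1, 275.3], 0.84), ([407.7, 298.7], 0.77), ([405.5, 264.5], 0.75), ([428.5, 
[... 336 characters left out ...]
 0.62), ([381.1, 293.3], 0.56), ([343.5, 275.1], 0.55), ([402.0, 265.2], 0.46)]
cell_window1 [([416.1, 303.1], 0.62), ([381.1, 293.3], 0.56), ([343.5, 275.1], 0.55), ([402.0, 265.2], 0.46)]
{'clock': 1.1, 'joints': array([-1.2826,  0.4345,  0.025 ,  1.5732, -0.0116,  1.134 , -0.0751]), 'dq': array([-0.0018,  0.0005, -0.0002,  0.0006,  0.0014, -0.0007,  0.0007]), 'joint_efforts': array([ -0.001 , -66.7663,   0.9833, -31.4813,  -0.0609,   0.0326,
         0.    ]), 'position': array([0.2381, 0.5779, 0.2267]), 'ee_rot': array([-0.6101, -3.0818, -0.    ]), 'force': array([ 0.1938, -0.1475,  0.4947]), 'ft_torque': array([0.0312, 0.0074, 0.0162]), 'gripper_force': 0.0, 'width': 0.9963619721813339}
```

View pics/top0.png

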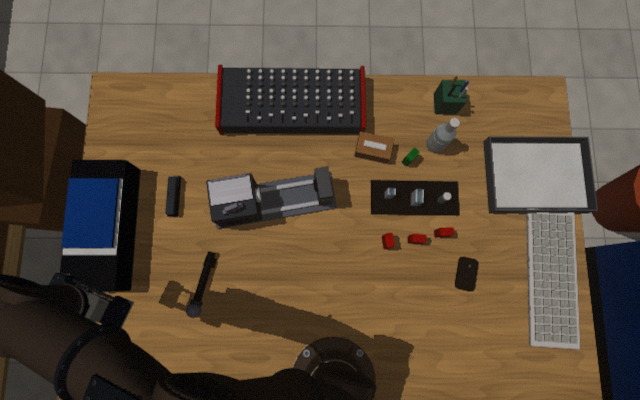

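View pics/side0.png

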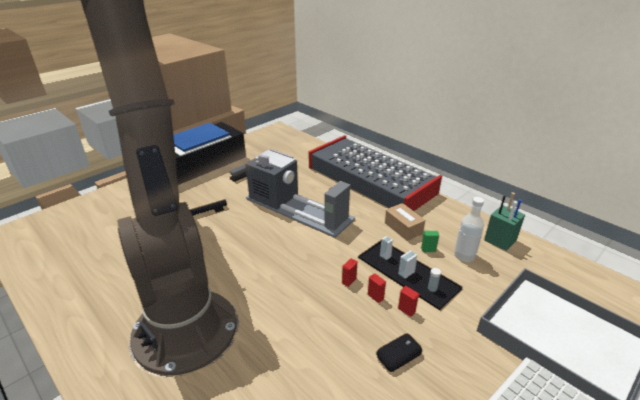

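The top view shows the bench with the lamp house at about (233,200) and the meter at about (325,188). The tray is at (415,198), with the pieces at (390,192), (417,197) and (446,197). The middle one looks like the long cuvette, so I'll zoom in on it.

```bash
python3 - <<'E'
import cv2,numpy as np
t=cv2.imread("pics/top0.png");s=cv2.imread("pics/side0.png")
f=lambda i,x,y,w,h:cv2.resize(i[y:y+h,x:x+w],(400,290),interpolation=cv2.INTER_CUBIC)
a=np.hstack([f(t,200,160,138,100),f(t,366,170,96,70)]);b=np.hstack([f(s,240,130,120,87),f(s,350,225,110,80)])
cv2.imwrite("pics/c.png",np.vstack([a,b]))
E
```

```text
(no output)
```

View pics/c.png

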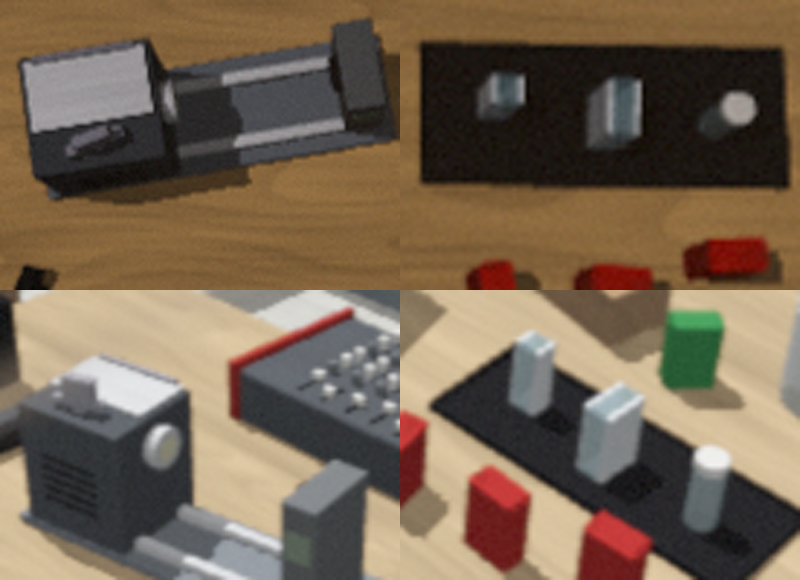

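Zoomed in, the middle piece is the long cuvette: its rim spans about (411–419, 189–204) in the top view, and the others are the short cell and the vial. The turnbutton lies nearly along the lid's front edge. Next I'll fit bench and cuvette poses to the visible corners.

```bash
cat > fit.py <<'E'
from h import *
from scipy.optimize import least_squares
np.set_printoptions(precision=4,suppress=True)
def fit(pts,x0):
    def X(p,l):
        c,s=np.cos(p[2]),np.sin(p[2]);return [p[0]+c*l[0]-s*l[1],p[1]+s*l[0]+c*l[1],l[2]]
    f=lambda p:np.concatenate([proj(c,X(p,l))-u for c,l,u in pts])
    r=least_squares(f,x0,loss="soft_l1");return r.x,r.fun.reshape(-1,2)
B=[("top",(.06,.22,.15),(207.6,181.4)),("top",(.06,.09,.15),(251.7,173.8)),("top",(-.06,.22,.15),(213,221)),("top",(-.06,.09,.15),(258.6,212.4)),
("top",(.045,-.09,.14),(314.5,168.6)),("top",(.045,-.13,.14),(328.6,166.9)),("top",(-.045,-.13,.14),(332.8,202)),("top",(-.045,-.09,.14),(318,204)),
("side",(-.06,.22,.15),(246.6,160.9)),("side",(-.06,.09,.15),(279,173.5)),("side",(.06,.09,.15),(296,159.4)),("side",(.06,.22,.15),(270,149.5)),
("side",(-.045,-.09,.14),(325.5,193.6)),("side",(-.045,-.13,.14),(339,198.4)),("side",(.045,-.13,.14),(350.4,185.5)),("side",(.045,-.09,.14),(337.5,181))]
z=.068
C=[("top",(.022,.012,z),(366+212/4.167,170+78/4.167)),("top",(.022,-.012,z),(366+240/4.167,170+79/4.167)),("top",(-.022,.012,z),(366+206/4.167,170+138/4.167)),("top",(-.022,-.012,z),(366+237/4.167,170+138/4.167)),
("side",(-.022,.012,z),(399.5,259.4)),("side",(-.022,-.012,z),(408.3,263)),("side",(.022,-.012,z),(416.6,255.3)),("side",(.022,.012,z),(408.3,251.1))]
if __name__=="__main__":
    b,e=fit(B,[.5,.1,0]);print("bench",b);print(e.round(1).tolist())
    c,e=fit(C,[.5,-.2,0]);print("cell",c);print(e.round(1).tolist())
    print("beam",at_z("top",np.array([285.4,188.5])/[640,400],.115),tri(np.array([285.4,188.5])/[640,400],np.array([305.9,185.3])/[640,400]))
    print("cell",tri(np.array([416.5,196.6])/[640,400],np.array([405.5,264.5])/[640,400]))
    print("tb",tri(np.array([230.9,205.8])/[640,400],np.array([263.8,159.7])/[640,400]))
    # overlay
    im={c:cv2.resize(cv2.imread(f"pics/{c}0.png"),None,fx=4,fy=4,interpolation=2) for c in("top","side")}
    def L(pose,h,zs):
        c,s=np.cos(pose[2]),np.sin(pose[2])
        P=[[pose[0]+c*x-s*y,pose[1]+s*x+c*y,zs] for x,y in h]
        for k in im: cv2.polylines(im[k],[np.int32([proj(k,p)*4+2 for p in P])],True,(0,255,255),1)
    q=lambda a0,a1,b0,b1:[(a0,b0),(a1,b0),(a1,b1),(a0,b1)]
    L(b,q(-.06,.06,.09,.22),.15);L(b,q(-.045,.045,-.13,-.09),.14);L(b,q(-.06,.06,-.19,.19),.022) 
    L(c,q(-.022,.022,-.012,.012),.068);L(c,q(-.022,.022,-.012,.012),.004)
    f=lambda i,x,y,w,h:cv2.resize(i[4*y:4*(y+h),4*x:4*(x+w)],(400,290))
    cv2.imwrite("pics/ov.png",np.vstack([np.hstack([f(im["top"],200,160,138,100),f(im["top"],390,175,62,45)]),np.hstack([f(im["side"],240,130,120,87),f(im["side"],380,235,62,45)])]))
E
python3 fit.py
```

```text
bench [0.5441 0.1348 0.1601]
[[-1.3, -1.9], [0.2, -1.3], [-1.8, -0.0], [-0.9, 1.2], [0.6, 0.3], [0.2, -0.1], [1.2, -5.0], [2.2, -4.9], [-1.7, 2.5], [-4.4, 1.7], [2.2, 1.0], [-0.9, 0.4], [-2.1, 0.4], [-4.6, -0.1], [0.5, -0.2], [2.7, 0.3]]
cell [ 0.5367 -0.2649 -0.0095]
[[-1.5, 0.6], [-0.4, 0.5], [0.5, 0.4], [0.9, 0.5], [0.6, -1.2], [-0.9, -0.5], [0.5, -0.4], [1.6, -0.4]]
beam [0.5503 0.1396 0.115 ] (array([0.5465, 0.1431, 0.1114]), np.float64(0.011233146871986338))
cell (array([ 0.5399, -0.2609,  0.0356]), np.float64(0.007464325526033353))
tb (array([0.4881, 0.2861, 0.1711]), np.float64(0.0023105267169985975))
```

View pics/ov.png

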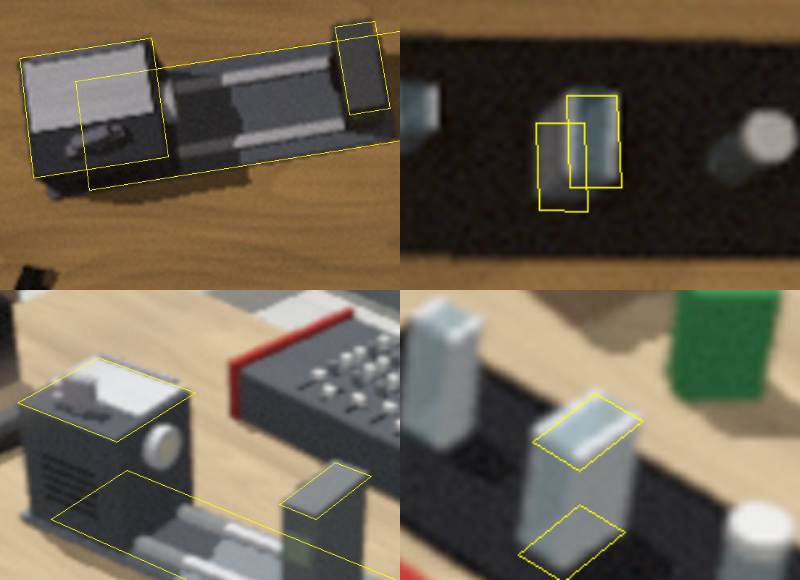

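Fits agree with the known sizes: bench at about (0.545, 0.137), yaw 0.16. The pivot is at bench coordinates (-0.03, 0.158), on the house's centreline, and the cuvette is at (0.537, -0.265). Now I need the bar angle.

```bash
cat > ang.py <<'E'
from h import *
def bar(n):
    im=save("top",n)
    for r in arm.regions_of("top","turnbutton_grip")[:3]:
        m=r["region"];p=np.argwhere(m)
        if len(p)<5: continue
        X=np.array([at_z("top",((v+.5)/640,(u+.5)/400),.17)[:2] for u,v in p])
        c=X.mean(0);w,V=np.linalg.eigh(np.cov((X-c).T));d=V[:,1]
        if d[1]<0:d=-d
        print(r["conf"],len(p),p.mean(0)[::-1].round(1),"c",c.round(4),"len",np.sqrt(w*12).round(3),"bar angle from +y (ccw)",np.arctan2(-d[0],d[1]).round(3))
if __name__=="__main__":
    bar("t1.png")
    for c in("top","side"):
        arm.get_image(c)
        for q in("turnbutton_grip","beam_mid","bench"):print(c,q,[(np.round(np.array(r["point"])*[640,400],1),round(r["conf"],2)) for r in arm.place_of(c,q)][:3])
E
python3 ang.py
```

```text
0.47 133 [232.2 208.2] c [0.4811 0.2804] len [0.018 0.054] bar angle from +y (ccw) 0.362
top turnbutton_grip [(array([231.8, 206.6]), 0.55)]
top beam_mid [(array([285.2, 189.7]), 0.87)]
top bench [(array([287.7, 194.6]), 0.56)]
side turnbutton_grip [(array([263. , 155.7]), 0.62)]
side beam_mid [(array([310.9, 183.5]), 0.9)]
side bench [(array([308.8, 214.7]), 0.63), (array([386.8, 247.4]), 0.35)]
```

Request:
{"op": "move_arm", "data": {
  "motion": [
    {"tx":-0.034,"ty":-0.0175},
    {"tx":-0.034,"ty":-0.0175},
    {"tx":-0.034,"ty":-0.0175},
    {"tx":-0.034,"ty":-0.0175},
    {"tx":-0.034,"ty":-0.0175},
    {"tx":-0.034,"ty":-0.0175},
    {"tx":-0.034,"ty":-0.0175},
    {"tx":-0.034,"ty":-0.0175},
    {"tx":-0.034,"ty":-0.0175},
    {"tx":-0.034,"ty":-0.0175}
  ],
  "gripper": 0.0
}}

```text
invalid input
```

Request:
{"op": "move_arm", "data": {
  "motion": [
    {"tx":-0.034,"ty":-0.0175,"tz":0,"twist":0},
    {"tx":-0.034,"ty":-0.0175,"tz":0,"twist":0},
    {"tx":-0.034,"ty":-0.0175,"tz":0,"twist":0},
    {"tx":-0.034,"ty":-0.0175,"tz":0,"twist":0},
    {"tx":-0.034,"ty":-0.0175,"tz":0,"twist":0},
    {"tx":-0.034,"ty":-0.0175,"tz":0,"twist":0},
    {"tx":-0.034,"ty":-0.0175,"tz":0,"twist":0},
    {"tx":-0.034,"ty":-0.0175,"tz":0,"twist":0},
    {"tx":-0.034,"ty":-0.0175,"tz":0,"twist":0},
    {"tx":-0.034,"ty":-0.0175,"tz":0,"twist":0}
  ],
  "gripper": 0.0
}}

```text
clock: 2.6
position: [0.4867, 0.2853, 0.2269]
ee_rot: [0.61, 3.082, 0.001]
force: [-0.4, 1.2, -0.1]
width: 0.499
gripper_force: 0.0
```

```bash
cat > go.py <<'E'
import sys
from h import *
# go.py x y z ang_deg : deltas in tool axes; ang = tool y azimuth (mod 180)
def go(x,y,z,a):
    s=arm.observe();Rm=R.from_rotvec(s["ee_rot"]).as_matrix();d=Rm.T@(np.array([x,y,z])-s["position"])
    cur=np.degrees(np.arctan2(Rm[1,1],Rm[0,1]));da=(a-cur+90)%180-90
    print("t",round(s["clock"],2),"pos",s["position"].round(4),"yaz",cur.round(1),"tilt",np.degrees(np.arccos(-Rm[2,2])).round(2),"j",s["joints"].round(2),"w",round(s["width"],3),"f",s["force"].round(1),s["gripper_force"])
    print("d_tool",d.round(4),"ccw",da.round(1),"twist",(-da/90).round(3))
if __name__=="__main__": go(*map(float,sys.argv[1:]))
E
python3 -c "
from h import *
n=[640,400]
for a,b in(((231.8,206.6),(263,155.7)),((231.4,206.2),(263.4,157.7))):print(tri(np.array(a)/n,np.array(b)/n),at_z('top',np.array(a)/n,.174))
b=[.544,.135,.16];c,s=np.cos(.16),np.sin(.16)
for x in(-.03,-.035,-.04):print(.545+c*x-s*.155,.137+s*x+c*.155)
n=np.array(n);print(tri((285.3,189.1)/n,(308.4,184.4)/n))
"; python3 go.py .487 .285 .156 20.5
```

```text
(array([0.48225409, 0.28022106, 0.19025868]), np.float64(0.0028622936547192945)) [0.48627474 0.28240748 0.174     ]
(array([0.48509165, 0.28303266, 0.18081976]), np.float64(0.0026659219500021216)) [0.48738885 0.28354104 0.174     ]
0.4906888594735231 0.2852406827247948
0.485752723056645 0.2844440916917236
0.48081658663976684 0.28364750065865235
(array([0.54820271, 0.14024294, 0.11426164]), np.float64(0.0012269362714648875))
t 2.6 pos [0.4867 0.2853 0.2269] yaz 67.6 tilt 0.03 j [-0.73  0.33  0.14  1.73 -0.05  1.08  0.61] w 0.499 f [-0.4  1.2 -0.1] 0.0
d_tool [-0.0004 -0.0002  0.0709] ccw -47.1 twist 0.523
```

Request:
{"op": "move_arm", "data": {
  "motion": [
    {"tx":0,"ty":0,"tz":0,"twist":0.087},
    {"tx":0,"ty":0,"tz":0,"twist":0.087},
    {"tx":0,"ty":0,"tz":0,"twist":0.087},
    {"tx":0,"ty":0,"tz":0,"twist":0.087},
    {"tx":0,"ty":0,"tz":0,"twist":0.087},
    {"tx":0,"ty":0,"tz":0,"twist":0.087},
    {"tx":0,"ty":0,"tz":0.02,"twist":0},
    {"tx":0,"ty":0,"tz":0.02,"twist":0},
    {"tx":0,"ty":0,"tz":0.02,"twist":0},
    {"tx":0,"ty":0,"tz":0.01,"twist":0},
    {"tx":0,"ty":0,"tz":0,"twist":0}
  ]
}}

```text
clock: 3.7
position: [0.4855, 0.2864, 0.1562]
ee_rot: [-1.788, -2.583, 0.002]
force: [1.0, -0.1, 0.0]
width: 0.499
gripper_force: 0.0
```

```bash
python3 - <<'E'
from h import *
a=save("top","t2.png")[:,:,::-1];b=save("side","s2.png")[:,:,::-1]
f=lambda i,x,y,w,h:cv2.resize(i[y:y+h,x:x+w],(400,290),interpolation=2)
cv2.imwrite("pics/c2.png",np.hstack([f(a,190,160,83,60),f(b,220,120,83,60)]))
E
python3 go.py .487 .284 .156 20.5
```

```text
t 3.8 pos [0.486  0.2867 0.157 ] yaz 20.6 tilt 0.02 j [-0.84  0.41  0.29  1.83 -0.14  0.92 -0.13] w 0.504 f [ 0.3 -0.   0.3] 0.0
d_tool [-0.0028 -0.      0.001 ] ccw -0.1 twist 0.001
```

View pics/c2.png

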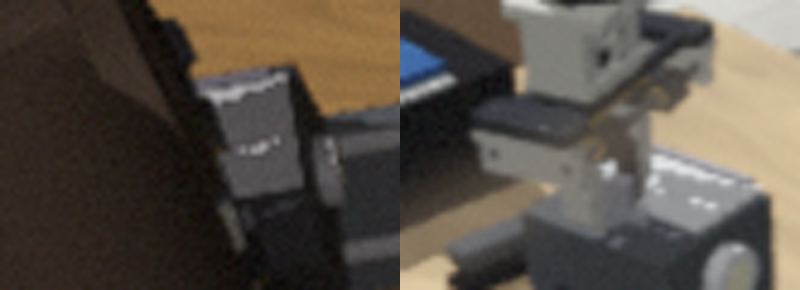

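The side crop shows the fingers straddling the fin at about (617,185) in the crop. I'll centre slightly and close gently.

Request:
{"op": "move_arm", "data": {
  "motion": [
    {"tx":-0.0025,"ty":0,"tz":0,"twist":0},
    {"tx":0,"ty":0,"tz":0,"twist":0},
    {"tx":0,"ty":0,"tz":0,"twist":0},
    {"tx":0,"ty":0,"tz":0,"twist":0},
    {"tx":0,"ty":0,"tz":0,"twist":0},
    {"tx":0,"ty":0,"tz":0,"twist":0},
    {"tx":0,"ty":0,"tz":0,"twist":0}
  ],
  "gripper": 1,
  "squeeze": 12
}}

```text
clock: 4.5
position: [0.4857, 0.2841, 0.1567]
ee_rot: [-1.787, -2.583, 0.002]
force: [-4.7, -1.7, 5.6]
width: 0.127
gripper_force: 12.0
```

```bash
python3 go.py .487 .284 .156 99
```

```text
t 4.5 pos [0.4857 0.2841 0.1567] yaz 20.6 tilt 0.1 j [-0.84  0.41  0.29  1.83 -0.15  0.92 -0.12] w 0.127 f [-4.7 -1.7  5.6] 12.000328470021486
d_tool [-0.0005  0.0012  0.0007] ccw 78.4 twist -0.871
```

Request:
{"op": "move_arm", "data": {
  "motion": [
    {"tx":0,"ty":-0.001,"tz":0,"twist":-0.07},
    {"tx":0,"ty":0,"tz":0,"twist":-0.07},
    {"tx":0,"ty":0,"tz":0,"twist":-0.07},
    {"tx":0,"ty":0,"tz":0,"twist":-0.07},
    {"tx":0,"ty":0,"tz":0,"twist":-0.07},
    {"tx":0,"ty":0,"tz":0,"twist":-0.07}
  ],
  "squeeze": 20
}}

```text
clock: 5.1
position: [0.486, 0.2843, 0.1568]
ee_rot: [0.848, 3.025, 0.001]
force: [-0.3, 1.0, -0.8]
width: 0.131
gripper_force: 20.0
```

```bash
python3 go.py .487 .284 .156 99
```

```text
t 5.1 pos [0.486  0.2843 0.1568] yaz 58.7 tilt 0.05 j [-0.72  0.4   0.13  1.82 -0.07  0.92  0.46] w 0.131 f [-0.3  1.  -0.8] 19.999862909317017
d_tool [-0.001   0.0003  0.0008] ccw 40.3 twist -0.448
```

Turning with low force. I'll finish the turn to the stop.

Request:
{"op": "move_arm", "data": {
  "motion": [
    {"tx":0,"ty":0,"tz":0,"twist":-0.07},
    {"tx":0,"ty":0,"tz":0,"twist":-0.07},
    {"tx":0,"ty":0,"tz":0,"twist":-0.07},
    {"tx":0,"ty":0,"tz":0,"twist":-0.07},
    {"tx":0,"ty":0,"tz":0,"twist":-0.07},
    {"tx":0,"ty":0,"tz":0,"twist":-0.07},
    {"tx":0,"ty":0,"tz":0,"twist":-0.03},
    {"tx":0,"ty":0,"tz":0,"twist":0},
    {"tx":0,"ty":0,"tz":0,"twist":0}
  ]
}}

```text
clock: 6.0
position: [0.486, 0.2847, 0.1568]
ee_rot: [-0.242, 3.131, 0.002]
force: [1.3, 3.5, -2.6]
width: 0.13
gripper_force: 20.0
```

```bash
python3 go.py .487 .284 .156 99; python3 -c "
from h import *;s=arm.observe();print(s['ft_torque'],s['joint_efforts'])"
```

```text
t 6.0 pos [0.486  0.2847 0.1568] yaz 98.9 tilt 0.09 j [-0.6   0.4  -0.03  1.81  0.02  0.92  1.09] w 0.13 f [ 1.3  3.5 -2.6] 19.999753385782242
d_tool [-0.0008 -0.0008  0.0008] ccw 0.1 twist -0.002
[ 1.00866238 -0.23168758  0.05328714] [  1.93893827 -61.73038244   1.71383824 -26.50630832   0.7712982
   1.25494022   0.09176715]
```

Request:
{"op": "move_arm", "data": {
  "motion": [
    {"tx":0,"ty":0,"tz":0,"twist":-0.03},
    {"tx":0,"ty":0,"tz":0,"twist":0},
    {"tx":0,"ty":0,"tz":0,"twist":0}
  ]
}}

```text
clock: 6.3
position: [0.4861, 0.2847, 0.1568]
ee_rot: [-0.314, 3.125, 0.002]
force: [0.9, 5.5, -4.3]
width: 0.129
gripper_force: 20.0
```

Request:
{"op": "move_arm", "data": {
  "motion": [
    {"tx":0,"ty":0,"tz":0,"twist":0},
    {"tx":0,"ty":0,"tz":0,"twist":0},
    {"tx":0,"ty":0,"tz":0,"twist":0},
    {"tx":0,"ty":0,"tz":0,"twist":0},
    {"tx":0,"ty":0,"tz":-0.03,"twist":0},
    {"tx":0,"ty":0,"tz":-0.035,"twist":0},
    {"tx":0,"ty":0,"tz":-0.035,"twist":0}
  ],
  "gripper": 0
}}

```text
clock: 7.0
position: [0.4854, 0.2834, 0.2577]
ee_rot: [0.317, -3.125, 0.001]
force: [0.4, -0.2, -0.3]
width: 0.5
gripper_force: 0.0
```

```bash
python3 go.py .537 -.264 .2 90
```

```text
t 7.0 pos [0.4854 0.2834 0.2577] yaz 101.6 tilt 0.06 j [-0.59  0.31 -0.04  1.68  0.01  1.15  1.14] w 0.5 f [ 0.4 -0.2 -0.3] 0.0
d_tool [ 0.0595 -0.5466  0.0581] ccw -11.6 twist 0.129
```

Request:
{"op": "move_arm", "data": {
  "motion": [
    {"tx":0.005,"ty":-0.0455,"tz":0,"twist":0},
    {"tx":0.005,"ty":-0.0455,"tz":0,"twist":0},
    {"tx":0.005,"ty":-0.0455,"tz":0,"twist":0},
    {"tx":0.005,"ty":-0.0455,"tz":0,"twist":0},
    {"tx":0.005,"ty":-0.0455,"tz":0,"twist":0},
    {"tx":0.005,"ty":-0.0455,"tz":0,"twist":0},
    {"tx":0.005,"ty":-0.0455,"tz":0,"twist":0},
    {"tx":0.005,"ty":-0.0455,"tz":0,"twist":0},
    {"tx":0.005,"ty":-0.0455,"tz":0,"twist":0},
    {"tx":0.005,"ty":-0.0455,"tz":0,"twist":0},
    {"tx":0.005,"ty":-0.0455,"tz":0,"twist":0},
    {"tx":0.005,"ty":-0.0455,"tz":0,"twist":0}
  ]
}}

```text
clock: 8.2
position: [0.5367, -0.2649, 0.2568]
ee_rot: [-0.318, 3.125, 0.0]
force: [0.6, -0.2, -0.0]
width: 0.501
gripper_force: 0.0
```

Request:
{"op": "move_arm", "data": {
  "motion": [
    {"tx":0,"ty":0,"tz":0,"twist":0.065},
    {"tx":0,"ty":0,"tz":0,"twist":0.065},
    {"tx":0,"ty":0,"tz":0.04,"twist":0},
    {"tx":0,"ty":0,"tz":0.04,"twist":0},
    {"tx":0,"ty":0,"tz":0.04,"twist":0},
    {"tx":0,"ty":0,"tz":0.03,"twist":0},
    {"tx":0,"ty":0,"tz":0,"twist":0}
  ]
}}

```text
clock: 8.9
position: [0.5341, -0.2617, 0.1028]
ee_rot: [-0.002, -3.134, -0.004]
force: [-0.8, -0.4, 0.3]
width: 0.498
gripper_force: 0.0
```

```bash
python3 - <<'E'
from h import *
a=save("top","t3.png")[:,:,::-1];b=save("side","s3.png")[:,:,::-1]
f=lambda i,x,y,w,h:cv2.resize(i[y:y+h,x:x+w],(400,290),interpolation=2)
cv2.imwrite("pics/c3.png",np.vstack([np.hstack([f(a,200,160,83,60),f(b,240,130,83,60)]),np.hstack([f(a,380,160,97,70),f(b,350,200,110,80)])]))
E
python3 go.py .537 -.264 .022 90
```

```text
t 9.0 pos [ 0.537  -0.2632  0.1072] yaz 89.9 tilt 0.03 j [ 0.2   0.52  0.24  1.79 -0.16  0.85  2.08] w 0.5 f [-0.2 -0.3 -0.2] 0.0
d_tool [-0.0001 -0.0008  0.0852] ccw 0.1 twist -0.001
```

View pics/c3.png

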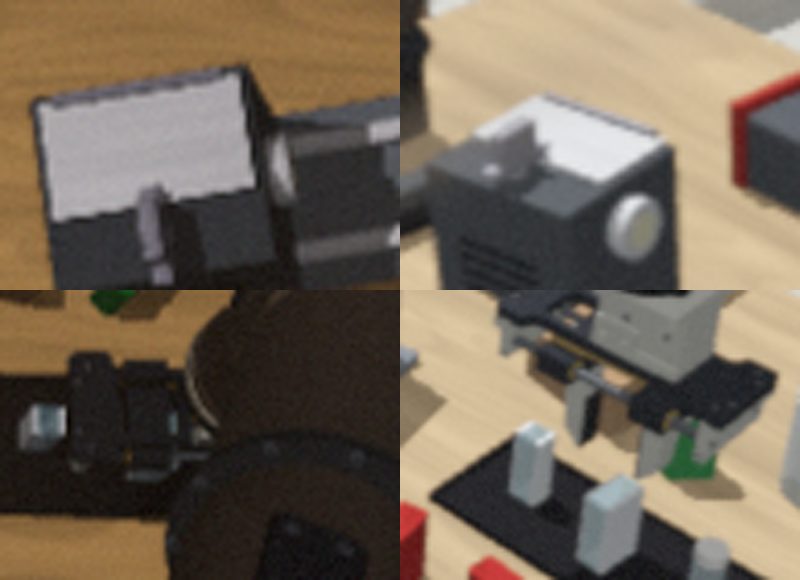

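The turnbutton lies square across the lid and the lid is shut. The open fingers are centred above the cuvette. Going down to grasp.

Request:
{"op": "move_arm", "data": {
  "motion": [
    {"tx":0,"ty":-0.001,"tz":0.025,"twist":0},
    {"tx":0,"ty":0,"tz":0.02,"twist":0},
    {"tx":0,"ty":0,"tz":0.02,"twist":0},
    {"tx":0,"ty":0,"tz":0.02,"twist":0},
    {"tx":0,"ty":0,"tz":0,"twist":0},
    {"tx":0,"ty":0,"tz":0,"twist":0}
  ]
}}

```text
clock: 9.6
position: [0.5381, -0.2646, 0.0236]
ee_rot: [0.002, 3.14, -0.001]
force: [-1.1, -0.5, 0.3]
width: 0.499
gripper_force: 0.0
```

```bash
python3 - <<'E'
from h import *
b=save("side","s4.png")[:,:,::-1]
cv2.imwrite("pics/c4.png",cv2.resize(b[220:300,350:460],(550,400),interpolation=2))
E
python3 go.py .537 -.264 .022 90
```

```text
t 9.65 pos [ 0.5383 -0.2648  0.0238] yaz 89.9 tilt 0.17 j [ 0.23  0.63  0.21  1.85 -0.19  0.68  2.11] w 0.5 f [-0.5 -0.6  0.2] 0.0
d_tool [0.0013 0.0008 0.0018] ccw 0.1 twist -0.001
```

View pics/c4.png

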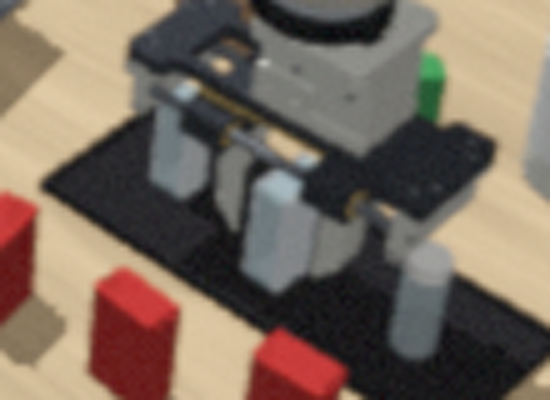

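The fingers sit on both sides of the cuvette's frosted faces and the neighbours are clear. Closing.

Request:
{"op": "move_arm", "data": {
  "motion": [
    {"tx":0,"ty":0,"tz":0,"twist":0},
    {"tx":0,"ty":0,"tz":0,"twist":0},
    {"tx":0,"ty":0,"tz":0,"twist":0},
    {"tx":0,"ty":0,"tz":0,"twist":0},
    {"tx":0,"ty":0,"tz":0,"twist":0},
    {"tx":0,"ty":0,"tz":0,"twist":0}
  ],
  "gripper": 1,
  "squeeze": 15
}}

```text
clock: 10.25
position: [0.5373, -0.2641, 0.0223]
ee_rot: [0.002, 3.141, -0.0]
force: [-1.2, 1.1, 6.5]
width: 0.267
gripper_force: 14.6
```

Request:
{"op": "move_arm", "data": {
  "motion": [
    {"tx":0,"ty":0,"tz":-0.01,"twist":0},
    {"tx":0,"ty":0,"tz":-0.02,"twist":0},
    {"tx":0,"ty":0,"tz":-0.03,"twist":0},
    {"tx":0,"ty":0,"tz":-0.04,"twist":0},
    {"tx":0,"ty":0,"tz":-0.04,"twist":0},
    {"tx":0,"ty":0,"tz":-0.04,"twist":0},
    {"tx":0,"ty":0,"tz":-0.04,"twist":0},
    {"tx":0,"ty":0,"tz":-0.04,"twist":0},
    {"tx":0,"ty":0,"tz":0,"twist":0}
  ]
}}

```text
clock: 11.15
position: [0.539, -0.2655, 0.2881]
ee_rot: [0.003, 3.133, -0.005]
force: [0.1, -0.4, -1.5]
width: 0.262
gripper_force: 14.9
```

```bash
python3 go.py .547 .138 .26 9.2
```

```text
t 11.15 pos [ 0.539  -0.2655  0.2881] yaz 89.9 tilt 0.54 j [ 0.16  0.35  0.29  1.57 -0.1   1.23  2.04] w 0.262 f [ 0.1 -0.4 -1.5] 14.863757193088531
d_tool [-0.0071  0.4036  0.0268] ccw -80.7 twist 0.897
```

Request:
{"op": "move_arm", "data": {
  "motion": [
    {"tx":0,"ty":0.02,"tz":0,"twist":0},
    {"tx":0,"ty":0.04,"tz":0,"twist":0},
    {"tx":0,"ty":0.04,"tz":0,"twist":0},
    {"tx":0,"ty":0.04,"tz":0,"twist":0},
    {"tx":0,"ty":0.04,"tz":0,"twist":0},
    {"tx":0,"ty":0.04,"tz":0,"twist":0},
    {"tx":0,"ty":0.04,"tz":0,"twist":0},
    {"tx":0,"ty":0.04,"tz":0,"twist":0},
    {"tx":0,"ty":0.04,"tz":0,"twist":0},
    {"tx":0,"ty":0.04,"tz":0,"twist":0},
    {"tx":0,"ty":0.02,"tz":0,"twist":0}
  ]
}}

```text
clock: 12.25
position: [0.5363, 0.1402, 0.2813]
ee_rot: [0.005, -3.14, -0.002]
force: [1.0, 0.3, -0.4]
width: 0.261
gripper_force: 14.9
```

Request:
{"op": "move_arm", "data": {
  "motion": [
    {"tx":0,"ty":0,"tz":0,"twist":0.075},
    {"tx":0,"ty":0,"tz":0,"twist":0.075},
    {"tx":0,"ty":0,"tz":0,"twist":0.075},
    {"tx":0,"ty":0,"tz":0,"twist":0.075},
    {"tx":0,"ty":0,"tz":0,"twist":0.075},
    {"tx":0,"ty":0,"tz":0,"twist":0.075},
    {"tx":0,"ty":0,"tz":0,"twist":0.075},
    {"tx":0,"ty":0,"tz":0,"twist":0.075},
    {"tx":0,"ty":0,"tz":0,"twist":0.075},
    {"tx":0,"ty":0,"tz":0,"twist":0.075},
    {"tx":0,"ty":0,"tz":0,"twist":0.075},
    {"tx":0,"ty":0,"tz":0,"twist":0.075}
  ]
}}

```text
clock: 13.45
position: [0.5369, 0.1357, 0.2814]
ee_rot: [-2.048, -2.382, 0.001]
force: [1.1, -0.4, -1.4]
width: 0.264
gripper_force: 14.9
```

```bash
python3 - <<'E'
from h import *
n=np.array([640,400]);b=arm.get_image("side")
P={}
for c in("top","side"):
    arm.get_image(c)
    for q in("cell_center","beam_mid"):
        r=arm.place_of(c,q);print(c,q,[(np.round(np.array(x["point"])*n,1).tolist(),round(x["conf"],2)) for x in r[:5]])
E
python3 go.py .547 .138 .101 9.2
```

```text
top cell_center [([443.2, 229.2], 0.74), ([407.5, 158.0], 0.66), ([388.3, 244.5], 0.48)]
top beam_mid []
side cell_center [([428.9, 238.1], 0.8), ([375.1, 289.0], 0.6), ([407.3, 299.4], 0.6), ([306.8, 131.4], 0.56)]
side beam_mid [([306.5, 185.9], 0.59), ([261.9, 157.0], 0.15)]
t 13.8 pos [0.5374 0.1359 0.2817] yaz 9.0 tilt 0.01 j [-0.61  0.28  0.34  1.69 -0.1   1.19 -0.08] w 0.262 f [-0.7  0.3 -1. ] 14.863793402910233
d_tool [0.0006 0.0099 0.1807] ccw 0.2 twist -0.002
```

```bash
cat > edge.py <<'E'
from h import *
from scipy.optimize import minimize
from scipy.ndimage import map_coordinates
np.set_printoptions(precision=4,suppress=True)
def grad(f):
    g=cv2.GaussianBlur(cv2.imread(f).astype(np.float32),(0,0),1.0)
    m=np.stack([cv2.Sobel(g,-1,1,0),cv2.Sobel(g,-1,0,1)]);m=np.linalg.norm(m,axis=(0,3));return np.minimum(m,np.percentile(m,97))
sets={"top":[grad("pics/top0.png"),grad("pics/t3.png")],"side":[grad("pics/side0.png"),grad("pics/s3.png")]}
def rect(a0,a1,b0,b1,z):
    t=np.linspace(.04,.96,40);q=[(a0,b0),(a1,b0),(a1,b1),(a0,b1)]
    return [np.array([[*(np.array(q[i])*(1-u)+np.array(q[(i+1)%4])*u),z] for u in t]) for i in range(4)]
E=rect(-.06,.06,.09,.22,.15)+rect(-.045,.045,-.13,-.09,.14)
t=np.linspace(-.08,.08,40);E+=[np.c_[0*t-.06,t,0*t+.022]]
def P(cam,X):
    c=arm.calibration(cam);T=np.linalg.inv(np.array(c["T"]));q=(np.array(c["K"])@(T[:3,:3]@X.T+T[:3,3:])).T;return q[:,:2]/q[:,2:]
def score(p,cams):
    c,s=np.cos(p[2]),np.sin(p[2]);v=0
    for L in E:
        X=np.c_[p[0]+c*L[:,0]-s*L[:,1],p[1]+s*L[:,0]+c*L[:,1],L[:,2]]
        for k in cams:
            uv=P(k,X)-.5   # pixel-centre offset
            for g in sets[k]: v+=map_coordinates(g,[uv[:,1],uv[:,0]],order=1).mean()
    return -v
for cams in(["top"],["side"],["top","side"]):
    best=min(([score([x,y,a],cams),x,y,a] for x in np.arange(.536,.557,.003) for y in np.arange(.128,.148,.003) for a in np.arange(.12,.2,.02)))
    r=minimize(score,best[1:],args=(cams,),method="Nelder-Mead",options=dict(initial_simplex=np.array(best[1:])+np.array([[0,0,0],[.003,0,0],[0,.003,0],[0,0,.02]])))
    print(cams,r.x,r.fun)
E
python3 edge.py
```

```text
Traceback (most recent call last):
  File "edge.py", line 26, in <module>
    r=minimize(score,best[1:],args=(cams,),method="Nelder-Mead",options=dict(initial_simplex=np.array(best[1:])+np.array([[0,0,0],[.003,0,0],[0,.003,0],[0,0,.02]])))
  File "edge.py", line 21, in score
    uv=P(k,X)-.5   # pixel-centre offset
       ~^^^^^
  File "edge.py", line 15, in P
    c=arm.calibration(cam);T=np.linalg.inv(np.array(c["T"]));q=(np.array(c["K"])@(T[:3,:3]@X.T+T[:3,3:])).T;return q[:,:2]/q[:,2:]
ValueError: time passes only in moves, steps and waits
```

```bash
sed -i 's/^def P(cam,X):/CAL={k:arm.calibration(k) for k in("top","side")}\ndef P(cam,X):/; s/c=arm.calibration(cam);T=/c=CAL[cam];T=/' edge.py; python3 edge.py 2>&1 | tail -5
```

```text
['top'] [0.5412 0.1357 0.2076] -2645.575439453125
['side'] [0.5435 0.1366 0.1808] -4041.768798828125
['top', 'side'] [0.5419 0.1361 0.1986] -6525.69775390625
```

Request:
{"op": "move_arm", "data": {
  "motion": [
    {"tx":0,"ty":0.0067,"tz":0,"twist":-0.014},
    {"tx":0,"ty":0,"tz":0.02,"twist":0},
    {"tx":0,"ty":0,"tz":0.03,"twist":0},
    {"tx":0,"ty":0,"tz":0.03,"twist":0},
    {"tx":0,"ty":0,"tz":0.03,"twist":0},
    {"tx":0,"ty":0,"tz":0.03,"twist":0},
    {"tx":0,"ty":0,"tz":0.025,"twist":0},
    {"tx":0,"ty":0,"tz":0.015,"twist":0},
    {"tx":0,"ty":0,"tz":0,"twist":0},
    {"tx":0,"ty":0,"tz":0,"twist":0}
  ]
}}

```text
clock: 14.8
position: [0.5446, 0.137, 0.102]
ee_rot: [2.014, 2.411, 0.0]
force: [0.7, -0.0, -0.4]
width: 0.26
gripper_force: 14.9
```

```bash
cat > ov2.py <<'E'
from h import *
import sys
save("top",f"t{sys.argv[1]}.png");save("side",f"s{sys.argv[1]}.png")
p=[.544,.137,.18];c,s=np.cos(p[2]),np.sin(p[2])
W=lambda l:[p[0]+c*l[0]-s*l[1],p[1]+s*l[0]+c*l[1],l[2]]
im={k:cv2.resize(cv2.imread(f"pics/{k[0]}{sys.argv[1]}.png"),None,fx=6,fy=6,interpolation=2) for k in("top","side")}
def L(a0,a1,b0,b1,z,col):
    for k in im: cv2.polylines(im[k],[np.int32([proj(k,W((x,y,z)))*6 for x,y in((a0,b0),(a1,b0),(a1,b1),(a0,b1))])],True,col,1)
Y=(0,255,255);L(-.06,.06,.09,.22,.15,Y);L(-.045,.045,-.13,-.09,.14,Y);L(-.022/2-.001,.012,-.022,.022,.147,(0,255,0));L(-.012,.012,-.022,.022,.083,(0,255,0));L(0,0,-.09,.076,.115,(0,0,255))
f=lambda i,x,y,w,h:i[6*y:6*(y+h),6*x:6*(x+w)]
cv2.imwrite(f"pics/ov{sys.argv[1]}.png",np.hstack([cv2.resize(f(im["top"],200,150,145,90),(400,248)),cv2.resize(f(im["side"],240,130,120,75),(400,248))]) if 0 else np.vstack([cv2.resize(f(im["top"],200,160,140,52),(780,290)),cv2.resize(f(im["side"],230,145,140,52),(780,290))]))
E
python3 ov2.py 5; python3 go.py .544 .137 .101 10.3
```

```text
t 14.9 pos [0.5451 0.1372 0.1028] yaz 10.2 tilt 0.11 j [-0.55  0.47  0.29  1.89 -0.18  0.8   0.01] w 0.26 f [-0.5  1.2 -1. ] 14.863672256469727
d_tool [ 0.     -0.0011  0.0018] ccw 0.1 twist -0.001
```

View pics/ov5.png

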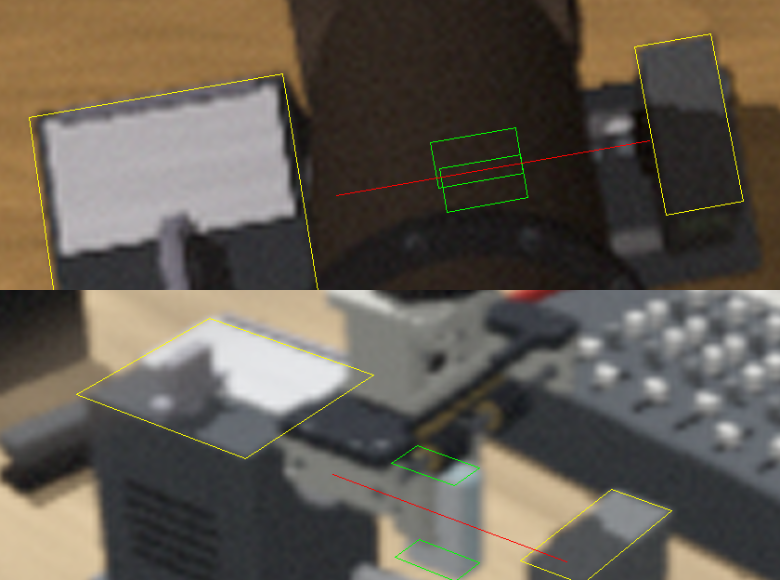

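The top overlay matches lamp and meter to within a few mm, and in the side view the cuvette stands free between lens and meter. One cross-check remains: the lens disc at about (289,177) in the side view.

```bash
python3 - <<'E'
from h import *
from scipy.optimize import least_squares
n=np.array([640,400])
p=[.544,.137,.18];c,s=np.cos(p[2]),np.sin(p[2])
W=lambda l:[p[0]+c*l[0]-s*l[1],p[1]+s*l[0]+c*l[1],l[2]]
im=cv2.imread("pics/s3.png");g=cv2.cvtColor(im,cv2.COLOR_BGR2HSV)
sub=im[165:190,278:302];m=((sub.min(2)>105)).astype(np.uint8)
k,l,st,ce=cv2.connectedComponentsWithStats(m);i=1+np.argmax(st[1:,4]);print("lens blob",st[i],ce[i]+[278.5,165.5])
for y in(.076,.08): print(proj("side",W((0,y,.115))))
u=ce[i]+[278.5,165.5]
print("bench-frame of lens at z .115:",at_z("side",u/n,.115)-np.array(W((0,.076,.115))))
for q in range(3):
    for cam in("side",):
        arm.get_image(cam);r=arm.place_of(cam,"beam_mid")[:1]
        if r:
            w=at_z(cam,r[0]["point"],.115)-[p[0],p[1],0];print("beam_mid",np.array(r[0]["point"])*n,r[0]["conf"],"bench dx dy",c*w[0]+s*w[1],-s*w[0]+c*w[1])
E
```

```text
lens blob [  5   5  11  13 106] [288.45283019 176.52830189]
[289.70759558 178.05002929]
[288.75392603 177.69214756]
bench-frame of lens at z .115: [ 3.51684621e-03  1.02708507e-02 -1.38777878e-17]
beam_mid [308.096 185.2  ] 0.64 bench dx dy -0.001217680493844301 2.692360307863777e-05
beam_mid [309.312 184.2  ] 0.87 bench dx dy 0.005914518245922748 0.0004140056481404307
beam_mid [308.224 185.4  ] 0.55 bench dx dy -0.0019582478832783547 -0.001025732052359661
```

The lens and network checks put the beam within about 1–3 mm of the held cuvette, inside the 7 mm tolerance. The cuvette's centre height is about 0.116 m and it is at rest, so I'm handing in.

```bash
python3 -c "
from cell import arm
s=arm.observe();print(s['position'],s['gripper_force'],s['width'],abs(s['dq']).max());print(arm.sign_off())"
```

```text
[0.54439392 0.13713395 0.1022514 ] 14.863741546869278 0.2600357148096389 0.003662365371381024
the job is handed in; nothing more can be done
None
```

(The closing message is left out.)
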